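# Complete the socket carrier and lift it level by its folding handle

### The arm

A 6-joint arm with a two-finger parallel gripper is mounted at the origin on a cart in front of the work surface, level with it; the furniture and walls round the work are solid. World frame = base frame: x ahead of the robot, y to its left, z up, the work surface at z = 0. Lengths are in m, angles in rad, forces in N, time in s.
With the tool pointing down it reaches from about 0.375 to 0.9 m from the base axis. Payload 3.1 kg.
Tool frame: the origin (TCP) lies where the fingers leave the gripper's body, on its centre line; the fingertips stand 73 mm ahead of it and the grasp point (between the pads) lies 54 mm ahead of it; z points along the fingers, y is the line along which they close (so a half turn about z gives the same grasp; the last joint's range is limited). The gripper opens to 85 mm and grips with 20 to 120 N. Pads are 22 mm wide; open, the fingers measure 114 mm over their backs; the gripper's body (76 mm by 85 mm) begins 54 mm behind the grasp point. The pads swing forward as they close: fully open they stand 13 mm farther back than shut.
Start: joints at [-1.411, 0.527, 1.433, -0, 1.181, -0.178], TCP at [0.208, -0.589, 0.304] pointing down, gripper open.
Joint ranges: [-3.08, 3.08], [-0.75, 2.2], [0.22, 2.44], [-1.43, 4.57], [0, 2.65], [-2.85, 2.85]. Speed limits (rad/s): [2.79, 2.79, 3.14, 3.14, 3.14, 3.14].

### API

Orientations are given as a unit quaternion [x, y, z, w].
In Python, from station import manip gives the robot as it stands.
- The arm moves only by the shell command python3 -m crank 'ROWS' [FORCE]. ROWS is JSON, a list of rows, each an object with "dp": the shift along the tool's x, y, z normalised to -1 to 1, where 1 is 50 cm, a list of three; "delta_rot": the turn, a rotation vector about the tool's x, y, z normalised to -1 to 1, where 1 is 2 pi rad, a list of three; "fingers": the opening, from -1 (shut) to 1 (fully open). A call has 1 to 12 rows; each row shifts and turns the commanded pose from where the row before left it, along the tool's axes as they then stand; what a row does not reach is not made up. A row lasts 1/12 s, in which the tool goes at most 41.7 mm and 7.16 degrees, less where a joint would pass 70% of its speed; a pose out of reach is approached as far as the arm can. A call with a number of a shift or a turn outside -1 to 1 is refused whole. A call with a gripper value outside its range is refused whole. The fingers move at their own pace and stop on an object; FORCE is the grip in N (left out, the last holds). Time passes only in rows, so rows that do not move let the fingers close. It gives the time, the measured TCP pose, the force, the opening and the grip force at its end, in the units of the state.
- manip.sense(): the state, without advancing time (a new reading comes with each control period).
- manip.snapshot(name): name is "scene" or "side" or "wrist"; returns (picture, depth): 420x560x3 uint8, red, green, blue; 420x560 float32, m along the optical axis (not along the pixel's ray), 0 where there is no reading.
- manip.camera_model(name): a dict with "fx", "fy", "cx", "cy" (pixels), "origin" and "attitude" of the camera in the world. Camera axes: x right, y up, looking along -z (the intrinsics and any distortion apply to the point x, -y, -z); pixel columns grow to the right and rows downward; lengths in m; the calibration is good to about 2 mm. A picture is of the moment at which its call begins: read the wrist's pose just before it. camera_model takes no time and is no camera call; for the wrist camera it gives the pose at the moment of the call.
- manip.sign_off(): hands the job in; it is judged then, once.
The state is a dict: "t": time; "q": joint angles; "qd": joint speeds; "tau": joint torques, N m; "tcp_pos": TCP position; "tool_rot": TCP orientation; "force": force on the tool from outside, world axes, zero at the start; "ft_torque": the same for the moment, N m; "finger_gap": opening from 0.0 (shut) to 1.0 (fully open); "gripper_force": force on a finger pad.
Only numpy, scipy, OpenCV 4.12 (cv2) and the standard library are available. Lean on these libraries where they do the work, as an engineer would, in place of code of your own. Each camera call takes 0.05 s, during which the arm holds its last target. There are 200 camera calls.

### The job

Two pockets of the wooden socket carrier are empty: stand the two loose deep sockets in them, drive end down and fully home, leaving the four already in their pockets where they are. Then swing the carrier's folded handle up, lift the full carrier by the handle's wooden grip and hold it level and still, about 12 cm clear of the bench, never tipping it so far that sockets could spill; do not disturb the tools lying around. Finish while still holding it in the air: do not put it down or let go.

Things in the scene. Friction and masses are not known exactly. Their poses are not given: they have to be found in the camera images.
- carrier: wooden socket carrier, loose, about 0.30 kg without its contents (hidden, +-15 %): block 88 mm (its x) by 180 mm (its y) by 45 mm high, with six drilled round pockets in two rows of three, and a 12 mm thick end cheek at each y end, 52 mm high (98 mm in its middle 44 mm). Origin: centre of the underside; z up. It stands on the bench with its long side across in front of the robot
- handle (a joint): angle of the carrier's folding wire handle, which turns freely (only slight friction) about an axis along the carrier's y, 76 mm above its underside and over its middle, above the centre of gravity; the arm is 80 mm long. 0 = folded down on the carrier's -x side (the robot's side), where it rests almost level on two stop pins; 1.67 = standing straight up; it can go on to 3.34 on the far side. If let go it falls back to one side
- handle_grip (a point): middle of the handle's round wooden grip, a bar 18 mm in diameter and 100 mm long, along the carrier's y axis. Folded it lies 80 mm from the carrier's middle towards the carrier's -x and 68 mm above the bench, 27 mm clear of the block; upright it is 156 mm above the carrier's underside. The wooden grip spins freely on the wire, as on a bucket handle, so the handle can be swung up, and the carrier hangs level by its own weight, while the fingers hold the grip firmly
- pocket_1 (a point): pocket 1: centre of its mouth on the block's top, at x -22, y +52 mm in the carrier's frame, 45 mm above the underside. Round, 29 mm in diameter, 35 mm deep with a flat floor 10 mm above the underside, chamfered mouth. It holds a socket already or is empty: four of the six are full, which ones varies
- pocket_2 (a point): pocket 2: centre of its mouth on the block's top, at x -22, y +0 mm in the carrier's frame, 45 mm above the underside. Round, 29 mm in diameter, 35 mm deep with a flat floor 10 mm above the underside, chamfered mouth. It holds a socket already or is empty: four of the six are full, which ones varies
- pocket_3 (a point): pocket 3: centre of its mouth on the block's top, at x -22, y -52 mm in the carrier's frame, 45 mm above the underside. Round, 29 mm in diameter, 35 mm deep with a flat floor 10 mm above the underside, chamfered mouth. It holds a socket already or is empty: four of the six are full, which ones varies
- pocket_4 (a point): pocket 4: centre of its mouth on the block's top, at x +22, y +52 mm in the carrier's frame, 45 mm above the underside. Round, 29 mm in diameter, 35 mm deep with a flat floor 10 mm above the underside, chamfered mouth. It holds a socket already or is empty: four of the six are full, which ones varies
- pocket_5 (a point): pocket 5: centre of its mouth on the block's top, at x +22, y +0 mm in the carrier's frame, 45 mm above the underside. Round, 29 mm in diameter, 35 mm deep with a flat floor 10 mm above the underside, chamfered mouth. It holds a socket already or is empty: four of the six are full, which ones varies
- pocket_6 (a point): pocket 6: centre of its mouth on the block's top, at x +22, y -52 mm in the carrier's frame, 45 mm above the underside. Round, 29 mm in diameter, 35 mm deep with a flat floor 10 mm above the underside, chamfered mouth. It holds a socket already or is empty: four of the six are full, which ones varies
- socket_a_mid (a point): deep steel socket, 78 mm long, upright with its hexagon opening up: drive end below 26 mm in diameter (lowest 32 mm), nose above 24 mm in diameter; 0.085 kg. The point is its centre, half-way up its axis, 39 mm above its foot; z points up the axis. It stands in one of the pockets from the start; its centre is then 49 mm above the carrier's underside, its top 43 mm above the block
- socket_b_mid (a point): deep steel socket, 78 mm long, upright with its hexagon opening up: drive end below 26 mm in diameter (lowest 32 mm), nose above 24 mm in diameter; 0.085 kg. The point is its centre, half-way up its axis, 39 mm above its foot; z points up the axis. It stands in one of the pockets from the start; its centre is then 49 mm above the carrier's underside, its top 43 mm above the block
- socket_c_mid (a point): deep steel socket, 78 mm long, upright with its hexagon opening up: drive end below 26 mm in diameter (lowest 32 mm), nose above 24 mm in diameter; 0.085 kg. The point is its centre, half-way up its axis, 39 mm above its foot; z points up the axis. It stands in one of the pockets from the start; its centre is then 49 mm above the carrier's underside, its top 43 mm above the block
- socket_d_mid (a point): deep steel socket, 78 mm long, upright with its hexagon opening up: drive end below 26 mm in diameter (lowest 32 mm), nose above 24 mm in diameter; 0.085 kg. The point is its centre, half-way up its axis, 39 mm above its foot; z points up the axis. It stands in one of the pockets from the start; its centre is then 49 mm above the carrier's underside, its top 43 mm above the block
- socket_e_mid (a point): deep steel socket, 78 mm long, upright with its hexagon opening up: drive end below 26 mm in diameter (lowest 32 mm), nose above 24 mm in diameter; 0.085 kg. The point is its centre, half-way up its axis, 39 mm above its foot; z points up the axis. Spare: it stands loose on the bench to the right of the carrier
- socket_f_mid (a point): deep steel socket, 78 mm long, upright with its hexagon opening up: drive end below 26 mm in diameter (lowest 32 mm), nose above 24 mm in diameter; 0.085 kg. The point is its centre, half-way up its axis, 39 mm above its foot; z points up the axis. Spare: it stands loose on the bench to the right of the carrier
- tape_measure_mid (a point): bystander: yellow and black tape measure, 36x95x66 mm, lying at the back right; centre of its case
- pliers_mid (a point): bystander: pliers with black handles, 71x189x12 mm, lying behind the carrier; their middle
- spanner_mid (a point): bystander: combination spanner, 44x215x8 mm, lying near the front edge at the right; its middle
There are look-alikes about, which are no part of the job. Leave any purple look-alike of the part that bears socket_e_mid alone.

How it is judged:
By the outcome, as a careful person would: the job done as asked, in the order asked, and still so for the second after the job is handed in, while the arm keeps its last pose, push and grip.
It also fails if it takes over 72 s, if anything falls off the work surface, if the arm or the gripper's body presses on something with over 40 N, if the wrist force passes 120 N, or if a joint passes its speed limit or range.

## Working session

There is one attempt and no reset: what is moved stays moved. The work goes in short steps, Python scripts to look and compute and a shell command to move; the robot and the scene stay as the last step left them, time stands still between calls to the robot, and variables do not carry over. Pictures are saved under pics/ and viewed, at most 10 in all, crops included, and the job is handed in when it is done.

```bash
ls; mkdir -p pics
cat > h.py <<'E'
import numpy as np,cv2
from scipy.spatial.transform import Rotation as R
from station import manip
def att(m):
    a=np.array(m["attitude"],float)
    return a if a.shape==(3,3) else R.from_quat(a).as_matrix()
def cloud(name):
    m=manip.camera_model(name); im,d=manip.snapshot(name)
    v,u=np.mgrid[0:d.shape[0],0:d.shape[1]]
    P=np.stack([(u-m["cx"])/m["fx"]*d,-(v-m["cy"])/m["fy"]*d,-d],-1)
    W=P@att(m).T+np.array(m["origin"]); W[d==0]=np.nan
    return im,d,W,m
E
python3 - <<'E'
from h import *
for n in("scene","side"):
    im,d,W,m=cloud(n); print(n,m)
    cv2.imwrite(f"pics/{n}0.png",im[...,::-1]); np.savez(f"{n}0.npz",im=im,W=W,d=d)
print(manip.sense())
E
```

```text
pics
scene {'fx': 500.291173626395, 'fy': 500.291173626395, 'cx': 280.9065331153622, 'cy': 207.1037838387465, 'origin': array([0.04182962, 0.55259677, 0.61852175]), 'attitude': array([-0.14450443,  0.46599768,  0.83131293, -0.26623944])}
side {'fx': 461.8283055673074, 'fy': 461.8283055673074, 'cx': 276.9274662529058, 'cy': 208.75163218361263, 'origin': array([ 0.15868004, -0.99601775,  0.5751439 ]), 'attitude': array([ 0.50300684, -0.10847063, -0.16388463,  0.84164129])}
{'t': 0.1, 'q': array([-1.41049681e+00,  5.28423081e-01,  1.43375903e+00, -3.61554270e-05,
        1.18141443e+00, -1.78531142e-01]), 'qd': array([-0.00040467, -0.0015618 , -0.00387418, -0.00111338, -0.0015029 ,
        0.00095429]), 'tau': array([-6.91422210e-04, -4.43306136e+01, -1.78585392e+01, -2.62097446e-04,
        3.84285333e-03, -1.15643751e-06]), 'tcp_pos': array([ 0.20766162, -0.58896372,  0.3030055 ]), 'tool_rot': array([ 9.85681859e-01,  1.68612775e-01, -7.58352511e-06, -1.00205210e-03]), 'force': array([-0.48761258,  0.23237136,  0.37422718]), 'ft_torque': array([0.03267586, 0.01958842, 0.01209013]), 'gripper_force': 0.0, 'finger_gap': 0.9998585479976447}
```

View pics/scene0.png

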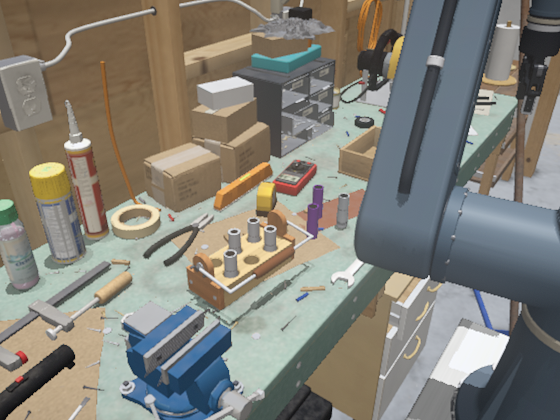

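View pics/side0.png

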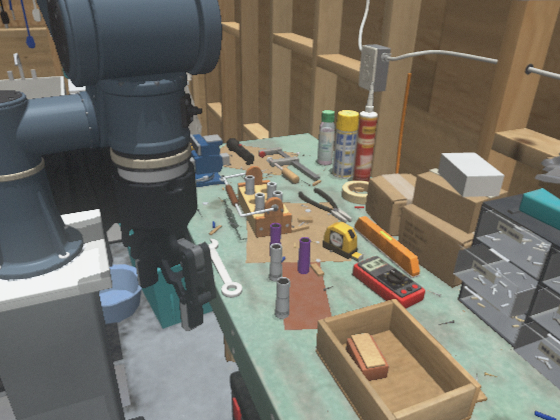

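The side view shows gray steel sockets standing at (276,260) and (283,297), and purple look-alikes at (276,237) and (304,255). The gray ones fit socket e/f. The carrier is at (262,205). I'll confirm this in a crop and measure.

Run:
```python
from h import *
S=np.load("side0.npz");C=np.load("scene0.npz")
a=cv2.resize(S["im"][160:325,205:345][...,::-1],None,fx=3.4,fy=3.4,interpolation=2)
b=cv2.resize(C["im"][175:325,170:360][...,::-1],None,fx=3.7,fy=3.7,interpolation=2)
b=cv2.resize(b,(int(b.shape[1]*561/b.shape[0]),561))
a=cv2.resize(a,(300,354)); b=cv2.resize(b,(490,387))
o=np.zeros((387,790,3),np.uint8);o[:354,:300]=a;o[:,300:]=b
cv2.imwrite("pics/crop1.png",o)
# top surfaces of sockets: height map
for nm,Z in(("side",S),("scene",C)):
    W=Z["W"];im=Z["im"].astype(int)
    x,y,z=W[...,0],W[...,1],W[...,2]
    print(nm)
    for lo,hi,t in((0.03,0.073,"stand"),(0.081,0.0905,"intop"),):
        m=(z>lo)&(z<hi)&(x>.3)&(x<.75)&(y>-.5)&(y<.25)
        n,l,st,ce=cv2.connectedComponentsWithStats(m.astype(np.uint8))
        for i in range(1,n):
            if st[i,4]>25:
                p=W[l==i]; c=im[l==i].mean(0)
                print(t,ce[i].round(),st[i,4],np.median(p,0).round(3),p.min(0).round(3),p.max(0).round(3),c.round())
```

```text
side
stand [209. 167.] 487 [0.455 0.209 0.054] [0.412 0.176 0.03 ] [0.525 0.25  0.073] [ 75.  92. 108.]
stand [253. 193.] 708 [0.512 0.016 0.049] [ 0.484 -0.091  0.03 ] [0.586 0.078 0.073] [166. 148. 116.]
stand [234. 204.] 27 [ 0.444 -0.068  0.071] [ 0.441 -0.103  0.064] [ 0.456 -0.023  0.073] [128. 126. 119.]
stand [271. 217.] 557 [ 0.515 -0.127  0.048] [ 0.45  -0.139  0.03 ] [ 0.573 -0.062  0.073] [142. 112.  84.]
stand [388. 240.] 698 [ 0.726 -0.296  0.041] [ 0.715 -0.381  0.03 ] [ 0.744 -0.179  0.046] [192. 134.  71.]
stand [341. 234.] 600 [ 0.63  -0.254  0.053] [ 0.607 -0.281  0.03 ] [ 0.665 -0.211  0.069] [163. 141.  81.]
stand [275. 237.] 148 [ 0.488 -0.217  0.057] [ 0.478 -0.222  0.031] [ 0.503 -0.203  0.073] [100.  74. 109.]
stand [304. 254.] 212 [ 0.521 -0.293  0.05 ] [ 0.512 -0.298  0.03 ] [ 0.536 -0.279  0.073] [ 99.  72. 109.]
stand [275. 261.] 217 [ 0.457 -0.294  0.051] [ 0.448 -0.3    0.03 ] [ 0.474 -0.278  0.073] [126. 128. 127.]
stand [389. 276.] 1094 [ 0.656 -0.404  0.033] [ 0.622 -0.46   0.03 ] [ 0.696 -0.328  0.048] [106.  99.  93.]
stand [282. 296.] 254 [ 0.425 
[... 1895 characters left out ...]
 95 [ 0.551 -0.079  0.088] [ 0.539 -0.092  0.081] [ 0.563 -0.068  0.09 ] [149. 146. 143.]
intop [269. 230.] 103 [ 0.507 -0.074  0.087] [ 0.496 -0.086  0.081] [ 0.519 -0.064  0.09 ] [154. 151. 149.]
intop [233. 233.] 108 [ 0.555 -0.027  0.087] [ 0.545 -0.041  0.081] [ 0.568 -0.017  0.09 ] [159. 156. 155.]
intop [229. 255.] 128 [0.518 0.028 0.087] [0.508 0.015 0.081] [0.531 0.04  0.09 ] [146. 142. 139.]
intop [202. 263.] 101 [0.54  0.073 0.086] [0.525 0.064 0.081] [0.567 0.077 0.09 ] [148. 118.  93.]
intop [181. 347.] 63 [0.435 0.23  0.087] [0.433 0.208 0.083] [0.438 0.249 0.09 ] [ 66.  86. 107.]
intop [217. 373.] 202 [0.366 0.233 0.086] [0.361 0.216 0.081] [0.371 0.25  0.09 ] [ 47.  87. 123.]
```

View pics/crop1.png

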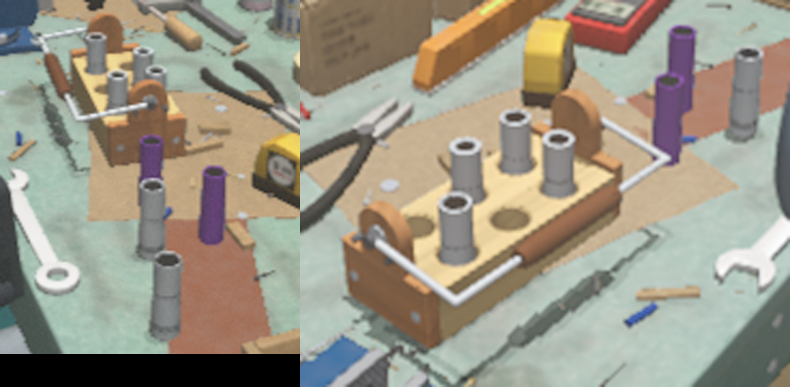

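The crops show steel sockets at (151,220) and (166,295) of the left panel, which are e and f. The purple pair, at (150,165) and (212,205), stays untouched. In the right panel two pockets are empty: the near-middle one (510,218) is pocket 2, and the far-left one (415,225) is pocket 4. Next I fit the positions.

```bash
cat >> h.py <<'E'
from scipy.optimize import least_squares
def circ(P,r,c0):
    f=lambda c:np.hypot(P[:,0]-c[0],P[:,1]-c[1])-r
    s=least_squares(f,c0,loss="soft_l1",f_scale=.001); return s.x,np.abs(s.fun).mean()
def go(tgt,yaw=None):
    "print rows-units needed to bring TCP to tgt (None keeps) in present tool axes"
    s=manip.sense(); Rm=R.from_quat(s["tool_rot"]); p=np.array(s["tcp_pos"])
    d=Rm.inv().apply(np.array(tgt)-p); tx=Rm.as_matrix()[:,0]; psi=np.arctan2(tx[1],tx[0])
    print("tcp",p.round(4),"yaw",psi.round(4),"dp units",(d/.5).round(4),"mm",(d*1e3).round(1), "rot z units" ,None if yaw is None else round(-(yaw-psi)/2/np.pi,4))
E
python3 - <<'E'
from h import *
D={n:np.load(n+"0.npz")["W"].reshape(-1,3) for n in("side","scene")}
def near(n,c,rad,lo,hi):
    P=D[n];return P[(np.hypot(P[:,0]-c[0],P[:,1]-c[1])<rad)&(P[:,2]>lo)&(P[:,2]<hi)]
for nm,c in(("E",(.462,-.285)),("F",(.43,-.394))):
    for n in D:
        P=near(n,c,.03,.036,.072)
        if len(P)>20: print(nm,n,len(P),*[np.round(v,4) for v in circ(P,.012,c)])
        P=near(n,c,.02,.0745,.085); 
        if len(P)>5: print("  top",len(P),((P.min(0)+P.max(0))/2).round(4))
loc={6:(.551,-.08),3:(.5075,-.075),5:(.556,-.029),1:(.5195,.0275)}
L={1:(-.022,.052),2:(-.022,0),3:(-.022,-.052),4:(.022,.052),5:(.022,0),6:(.022,-.052)}
for n in D:
    C={}
    for k,c in loc.items():
        P=near(n,c,.02,.0855,.0905) ; Q=near(n,c,.02,.055,.083)
        C[k]=circ(Q,.012,c)[0]; print(n,k,len(P),((P.min(0)+P.max(0))/2).round(4),"side fit",len(Q),C[k].round(4))
    f=lambda v:np.concatenate([v[:2]+R.from_euler("z",v[2]).as_matrix()[:2,:2]@np.array(L[k])-C[k] for k in C])
    s=least_squares(f,(.535,-.026,-.11)); v=s.x;print(n,v.round(4),"res mm",(s.fun*1e3).round(1))
    for k in(2,4): print(" pocket",k,(v[:2]+R.from_euler("z",v[2]).as_matrix()[:2,:2]@np.array(L[k])).round(4))
go((.43,-.394,.24),-.115)
E
```

```text
E side 175 [ 0.4618 -0.2843] 0.0008
  top 89 [ 0.4609 -0.2854  0.0781]
E scene 157 [ 0.4651 -0.2848] 0.0011
  top 65 [ 0.4643 -0.2823  0.0771]
F side 213 [ 0.4307 -0.3925] 0.0007
  top 114 [ 0.4298 -0.394   0.0779]
side 6 43 [ 0.5482 -0.0829  0.088 ] side fit 12 [ 0.5493 -0.0812]
side 3 40 [ 0.5059 -0.0766  0.0881] side fit 97 [ 0.5061 -0.0766]
side 5 33 [ 0.553  -0.0318  0.0885] side fit 62 [ 0.5547 -0.03  ]
side 1 29 [0.5156 0.0253 0.0882] side fit 91 [0.5173 0.0266]
side [ 0.5333 -0.0274 -0.1101] res mm [ 0.1 -0.2 -0.4 -0.   0.5  0.2 -0.2  0.1]
 pocket 2 [ 0.5114 -0.025 ]
 pocket 4 [0.5609 0.0219]
scene 6 72 [ 0.5513 -0.0796  0.0878] side fit 146 [ 0.5527 -0.082 ]
scene 3 81 [ 0.5075 -0.075   0.0878] side fit 143 [ 0.5091 -0.0772]
scene 5 83 [ 0.5567 -0.0292  0.088 ] side fit 149 [ 0.5582 -0.0304]
scene 1 98 [0.5191 0.0276 0.088 ] side fit 169 [0.5202 0.0261]
scene [ 0.5364 -0.0279 -0.1079] res mm [ 0.   0.  -0.1 -0.1  0.1  0.1 -0.  -0. ]
 pocket 2 [ 0.5146 -0.0256]
 pocket 4 [0.5639 0.0214]
tcp [ 0.2077 -0.589   0.303 ] yaw 0.3388 dp units [ 0.549  -0.2197  0.1266] mm [ 274.5 -109.8   63.3] rot z units 0.0722
```

```bash
python3 -m crank '[{"dp":[0.0686,-0.0275,0.0158],"delta_rot":[0,0,0],"fingers":0.3},{"dp":[0.0686,-0.0275,0.0158],"delta_rot":[0,0,0],"fingers":0.3},{"dp":[0.0686,-0.0275,0.0158],"delta_rot":[0,0,0],"fingers":0.3},{"dp":[0.0686,-0.0275,0.0158],"delta_rot":[0,0,0],"fingers":0.3},{"dp":[0.0686,-0.0275,0.0158],"delta_rot":[0,0,0],"fingers":0.3},{"dp":[0.0686,-0.0275,0.0158],"delta_rot":[0,0,0],"fingers":0.3},{"dp":[0.0686,-0.0275,0.0158],"delta_rot":[0,0,0],"fingers":0.3},{"dp":[0.0686,-0.0275,0.0158],"delta_rot":[0,0,0],"fingers":0.3},{"dp":[0,0,0],"delta_rot":[0,0,0.0178],"fingers":0.3},{"dp":[0,0,0],"delta_rot":[0,0,0.0178],"fingers":0.3},{"dp":[0,0,0],"delta_rot":[0,0,0.0178],"fingers":0.3},{"dp":[0,0,0],"delta_rot":[0,0,0.0178],"fingers":0.3}]' 40
python3 - <<'E'
from h import *
im,d,W,m=cloud("wrist"); print(m)
cv2.imwrite("pics/w1.png",im[...,::-1])
P=W.reshape(-1,3)
for nm,c in(("E",(.4634,-.285)),("F",(.4313,-.393))):
    T=P[(np.hypot(P[:,0]-c[0],P[:,1]-c[1])<.022)&(P[:,2]>.073)&(P[:,2]<.084)]
    if len(T)>20: print(nm,len(T),((T.min(0)+T.max(0))/2).round(4),(np.ptp(T,axis=0)).round(4),"median z",np.median(T[:,2]))
go((.4313,-.393,.117),-.109)
E
```

```text
t: 1.1
tcp_pos: [0.4302, -0.3938, 0.2402]
tool_rot: [0.998, -0.056, -0.0, -0.0]
force: [-0.5, -0.9, -0.0]
finger_gap: 0.647
gripper_force: 0.0
{'fx': 302.52366891258185, 'fy': 302.52366891258185, 'cx': 277.0455384982469, 'cy': 209.40154808950473, 'origin': array([ 0.50323202, -0.40359767,  0.31125271]), 'attitude': array([ 0.09633854, -0.10887134,  0.73775747, -0.65922669])}
E 764 [ 0.4625 -0.2886  0.0773] [0.0235 0.024  0.0083] median z 0.07818983460711414
F 680 [ 0.4316 -0.3964  0.0769] [0.0233 0.0236 0.0078] median z 0.07800274323091125
tcp [ 0.4301 -0.394   0.2402] yaw -0.1168 dp units [ 0.0023 -0.002   0.2464] mm [  1.2  -1.  123.2] rot z units -0.0012
```

View pics/w1.png

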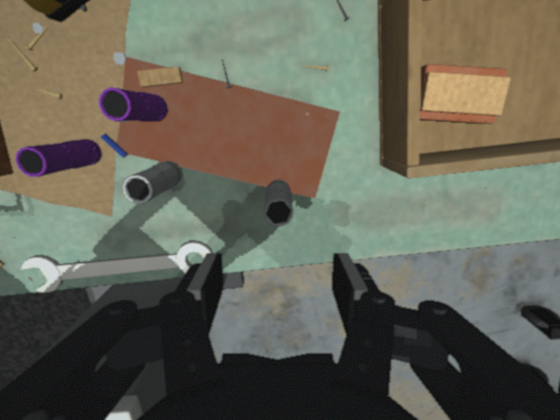

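F stands at (280,205), with its top fitted at (.431,-.3945,.078). E is at (140,185) and the purple look-alikes are at (116,103) and (30,160). The fingers straddle F, so I go down and grip.

```bash
python3 -m crank '[{"dp":[0.001,0,0.05],"delta_rot":[0,0,0],"fingers":0.2},{"dp":[0.001,0,0.05],"delta_rot":[0,0,0],"fingers":0.2},{"dp":[0,0,0.05],"delta_rot":[0,0,0],"fingers":0.2},{"dp":[0,0,0.05],"delta_rot":[0,0,0],"fingers":0.2},{"dp":[0,0,0.03],"delta_rot":[0,0,-0.0012],"fingers":0.2},{"dp":[0,0,0.0164],"delta_rot":[0,0,0],"fingers":0.2},{"dp":[0,0,0],"delta_rot":[0,0,0],"fingers":-1},{"dp":[0,0,0],"delta_rot":[0,0,0],"fingers":-1},{"dp":[0,0,0],"delta_rot":[0,0,0],"fingers":-1},{"dp":[0,0,0],"delta_rot":[0,0,0],"fingers":-1},{"dp":[0,0,0],"delta_rot":[0,0,0],"fingers":-1},{"dp":[0,0,0],"delta_rot":[0,0,0],"fingers":-1}]' 40
python3 -c "
from h import *
go((.513,-.025,.25),-.109)"
```

```text
t: 2.15
tcp_pos: [0.4312, -0.3949, 0.1184]
tool_rot: [0.999, -0.05, 0.0, 0.001]
force: [-0.3, 0.1, -1.2]
finger_gap: 0.271
gripper_force: 40.9
tcp [ 0.4312 -0.3949  0.1184] yaw -0.1009 dp units [ 0.0885 -0.7522 -0.264 ] mm [  44.3 -376.1 -132. ] rot z units 0.0013
```

```bash
python3 -m crank '[{"dp":[0,0,-0.066],"delta_rot":[0,0,0],"fingers":-1},{"dp":[0,0,-0.066],"delta_rot":[0,0,0],"fingers":-1},{"dp":[0,0,-0.066],"delta_rot":[0,0,0],"fingers":-1},{"dp":[0,0,-0.066],"delta_rot":[0,0,0.0013],"fingers":-1},{"dp":[0.011,-0.07,0],"delta_rot":[0,0,0],"fingers":-1},{"dp":[0.011,-0.07,0],"delta_rot":[0,0,0],"fingers":-1},{"dp":[0.011,-0.07,0],"delta_rot":[0,0,0],"fingers":-1},{"dp":[0.011,-0.07,0],"delta_rot":[0,0,0],"fingers":-1},{"dp":[0.011,-0.07,0],"delta_rot":[0,0,0],"fingers":-1},{"dp":[0.011,-0.07,0],"delta_rot":[0,0,0],"fingers":-1},{"dp":[0.011,-0.07,0],"delta_rot":[0,0,0],"fingers":-1},{"dp":[0.011,-0.07,0],"delta_rot":[0,0,0],"fingers":-1}]'
python3 -c "
from h import *
go((.513,-.025,.25),-.109)"
```

```text
t: 3.15
tcp_pos: [0.5053, -0.1194, 0.25]
tool_rot: [0.999, -0.055, 0.0, 0.0]
force: [0.4, -0.6, -0.7]
finger_gap: 0.274
gripper_force: 41.0
tcp [ 0.5053 -0.1194  0.25  ] yaw -0.1094 dp units [-0.0054 -0.1893  0.    ] mm [ -2.7 -94.7   0. ] rot z units -0.0001
```

```bash
python3 -m crank '[{"dp":[-0.0018,-0.063,0],"delta_rot":[0,0,0],"fingers":-1},{"dp":[-0.0018,-0.063,0],"delta_rot":[0,0,0],"fingers":-1},{"dp":[-0.0018,-0.063,0],"delta_rot":[0,0,0],"fingers":-1},{"dp":[0,0,0],"delta_rot":[0,0,0],"fingers":-1},{"dp":[0,0,0],"delta_rot":[0,0,0],"fingers":-1}]'
cat > carr.py <<'E'
from h import *
L={1:(-.022,.052),2:(-.022,0),3:(-.022,-.052),4:(.022,.052),5:(.022,0),6:(.022,-.052)}
def carrier(W,ks,v0=(.535,-.0277,-.109)):
    P=W.reshape(-1,3);C={}
    for k in ks:
        c=np.array(v0[:2])+R.from_euler("z",v0[2]).as_matrix()[:2,:2]@np.array(L[k])
        h=np.hypot(P[:,0]-c[0],P[:,1]-c[1])
        T=P[(h<.018)&(P[:,2]>.085)&(P[:,2]<.091)]
        if len(T)<40: continue
        C[k]=((T.min(0)+T.max(0))/2)[:2]; print(k,len(T),C[k].round(4),np.ptp(T,axis=0).round(4),np.median(T[:,2]).round(4))
    f=lambda v:np.concatenate([v[:2]+R.from_euler("z",v[2]).as_matrix()[:2,:2]@np.array(L[k])-C[k] for k in C])
    s=least_squares(f,v0);v=s.x;print(v.round(4),"res mm",(s.fun*1e3).round(1))
    for k in(2,4): print(" pocket",k,(v[:2]+R.from_euler("z",v[2]).as_matrix()[:2,:2]@np.array(L[k])).round(4))
    return v
E
python3 - <<'E'
from carr import *
im,d,W,m=cloud("wrist"); cv2.imwrite("pics/w2.png",im[...,::-1])
carrier(W,(1,3,5,6))
P=W.reshape(-1,3)
# held socket, lower part
T=P[(np.hypot(P[:,0]-.513,P[:,1]+.025)<.03)&(P[:,2]>.135)&(P[:,2]<.16)]
print(len(T)); 
if len(T)>30: print(circ(T,.013,(.513,-.025)))
go((.513,-.025,.25),-.109)
E
```

```text
t: 3.57
tcp_pos: [0.5126, -0.0252, 0.2499]
tool_rot: [0.999, -0.053, 0.0, 0.0]
force: [-0.8, -0.4, -1.0]
finger_gap: 0.271
gripper_force: 41.0
1 674 [0.5185 0.0227] [0.0238 0.0237 0.0054] 0.0883
3 667 [ 0.5073 -0.0805] [0.0236 0.0236 0.0054] 0.0883
5 747 [ 0.5566 -0.0336] [0.0231 0.023  0.0052] 0.0886
6 768 [ 0.5507 -0.0852] [0.0237 0.0232 0.0058] 0.0884
[ 0.5347 -0.0312 -0.1091] res mm [-0.   0.1 -0.2 -0.  -0.  -0.   0.2 -0.1]
 pocket 2 [ 0.5128 -0.0288]
 pocket 4 [0.5622 0.0181]
517
(array([ 0.51237236, -0.02673582]), np.float64(0.00017517036149646318))
tcp [ 0.5129 -0.0264  0.2499] yaw -0.1072 dp units [-0.     -0.0029 -0.0002] mm [-0.  -1.4 -0.1] rot z units 0.0003
```

View pics/w2.png

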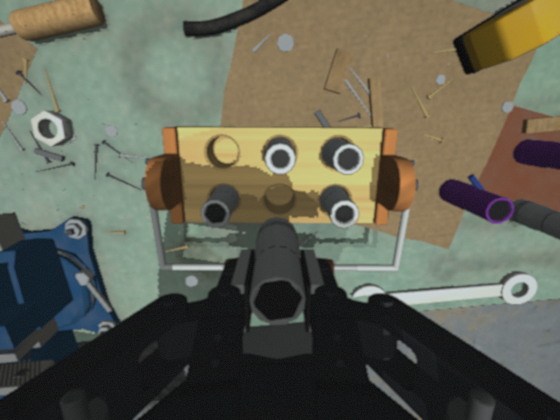

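The pockets are seen at (278,192) for pocket 2 and (224,150) for pocket 4. The held socket is in the jaw at (280,290) and upright. The wrist camera reads about 1.5 mm low in y, judging by the F grasp. I lower to just above the block and compare again from near.

```bash
python3 -m crank '[{"dp":[0,0.003,0.04],"delta_rot":[0,0,0],"fingers":-1},{"dp":[0,0,0.04],"delta_rot":[0,0,0],"fingers":-1},{"dp":[0,0,0.04],"delta_rot":[0,0,0],"fingers":-1},{"dp":[0,0,0.037],"delta_rot":[0,0,0],"fingers":-1},{"dp":[0,0,0],"delta_rot":[0,0,0],"fingers":-1},{"dp":[0,0,0],"delta_rot":[0,0,0],"fingers":-1}]'
cat > near.py <<'E'
from carr import *
import sys
def held(W,c):
    P=W.reshape(-1,3)
    for zl,zh,r in((.0,.029,.013),(.036,.055,.012)):
        z0=manip.sense()["tcp_pos"][2]-.1184
        T=P[(np.hypot(P[:,0]-c[0],P[:,1]-c[1])<.022)&(P[:,2]>max(z0+zl,.058))&(P[:,2]<z0+zh)]
        if len(T)>30: print("held",zl,len(T),*circ(T,r,c))
E
python3 - <<'E'
from near import *
im,d,W,m=cloud("wrist"); cv2.imwrite("pics/w3.png",im[...,::-1])
carrier(W,(1,3,5,6),(.5347,-.0312,-.109))
held(W,(.5125,-.0285))
for i in range(3): go((.5125,-.0273,.1715),-.109)
E
```

```text
t: 4.12
tcp_pos: [0.5124, -0.0296, 0.1705]
tool_rot: [0.998, -0.056, -0.001, -0.0]
force: [0.5, 0.3, -0.8]
finger_gap: 0.27
gripper_force: 41.0
1 1386 [0.5186 0.0227] [0.024  0.0238 0.0058] 0.0882
3 1383 [ 0.5071 -0.0805] [0.0239 0.0237 0.0056] 0.0884
5 1645 [ 0.5563 -0.0337] [0.0238 0.0233 0.0059] 0.0886
6 1706 [ 0.5506 -0.0852] [0.0241 0.0238 0.006 ] 0.0884
[ 0.5346 -0.0313 -0.1108] res mm [-0.1  0.2 -0.1 -0.   0.1 -0.   0.1 -0.2]
 pocket 2 [ 0.5127 -0.0288]
 pocket 4 [0.5622 0.018 ]
held 0.0 522 [ 0.51194279 -0.03106461] 0.00017647569994920254
held 0.036 788 [ 0.51223614 -0.03096753] 0.0012165830815085632
tcp [ 0.5131 -0.0295  0.1714] yaw -0.1108 dp units [-0.0016 -0.0043 -0.0003] mm [-0.8 -2.1 -0.1] rot z units -0.0003
tcp [ 0.5131 -0.0295  0.1714] yaw -0.1108 dp units [-0.0016 -0.0043 -0.0003] mm [-0.8 -2.1 -0.1] rot z units -0.0003
tcp [ 0.5131 -0.0295  0.1714] yaw -0.1108 dp units [-0.0016 -0.0043 -0.0003] mm [-0.8 -2.1 -0.1] rot z units -0.0003
```

View pics/w3.png

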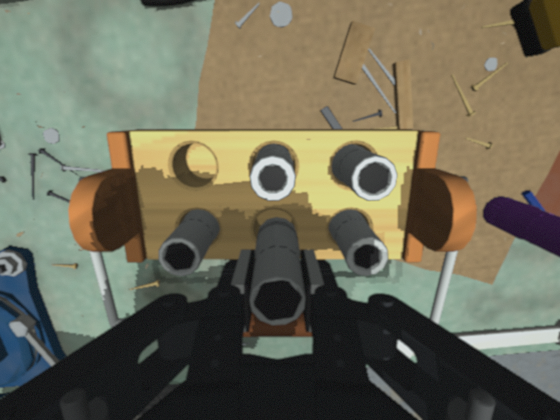

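The held foot is about 2.3 mm off pocket 2 towards -y and 0.8 mm towards -x: rim centre near (275,212), foot near (278,230). I correct this and insert gently.

```bash
python3 -m crank '[{"dp":[0.0011,-0.0047,0],"delta_rot":[0,0,0],"fingers":-1},{"dp":[0,0,0],"delta_rot":[0,0,0],"fingers":-1},{"dp":[0,0,0.008],"delta_rot":[0,0,0],"fingers":-1},{"dp":[0,0,0.008],"delta_rot":[0,0,0],"fingers":-1},{"dp":[0,0,0.008],"delta_rot":[0,0,0],"fingers":-1},{"dp":[0,0,0.008],"delta_rot":[0,0,0],"fingers":-1},{"dp":[0,0,0.006],"delta_rot":[0,0,0],"fingers":-1},{"dp":[0,0,0],"delta_rot":[0,0,0],"fingers":-1}]'
python3 - <<'E'
from near import *
im,d,W,m=cloud("wrist")
carrier(W,(1,3,5,6),(.5347,-.0312,-.109)); held(W,(.5125,-.0285))
E
```

```text
t: 4.83
tcp_pos: [0.513, -0.0259, 0.1512]
tool_rot: [0.999, -0.055, -0.001, -0.0]
force: [-0.6, 0.7, -0.7]
finger_gap: 0.275
gripper_force: 41.0
1 1720 [0.5189 0.0224] [0.0236 0.0232 0.0058] 0.0882
3 1726 [ 0.5079 -0.0804] [0.0233 0.0239 0.0058] 0.0884
5 2107 [ 0.5564 -0.0337] [0.0237 0.0233 0.006 ] 0.0886
6 2194 [ 0.5508 -0.0853] [0.0238 0.024  0.0059] 0.0883
[ 0.5349 -0.0313 -0.109 ] res mm [-0.2  0.4 -0.5 -0.2  0.4 -0.1  0.3 -0.1]
 pocket 2 [ 0.5131 -0.0289]
 pocket 4 [0.5625 0.018 ]
held 0.0 97 [ 0.51260141 -0.0273378 ] 0.00017364090822106435
held 0.036 779 [ 0.51285783 -0.02745939] 0.001049051159933178
```

```bash
python3 -m crank '[{"dp":[0.0006,0.002,0],"delta_rot":[0,0,0],"fingers":-1},{"dp":[0,0,0.008],"delta_rot":[0,0,0],"fingers":-1},{"dp":[0,0,0.008],"delta_rot":[0,0,0],"fingers":-1},{"dp":[0,0,0.008],"delta_rot":[0,0,0],"fingers":-1},{"dp":[0,0,0.008],"delta_rot":[0,0,0],"fingers":-1},{"dp":[0,0,0.008],"delta_rot":[0,0,0],"fingers":-1},{"dp":[0,0,0.003],"delta_rot":[0,0,0],"fingers":-1},{"dp":[0,0,0],"delta_rot":[0,0,0],"fingers":-1}]'
```

```text
t: 5.55
tcp_pos: [0.5134, -0.027, 0.1299]
tool_rot: [0.999, -0.055, -0.001, -0.0]
force: [0.4, 0.0, -0.9]
finger_gap: 0.269
gripper_force: 41.0
```

```bash
python3 -m crank '[{"dp":[0,0,0.002],"delta_rot":[0,0,0],"fingers":-1},{"dp":[0,0,0.002],"delta_rot":[0,0,0],"fingers":-1},{"dp":[0,0,0],"delta_rot":[0,0,0],"fingers":-1}]'
```

```text
t: 5.8
tcp_pos: [0.5137, -0.0271, 0.1285]
tool_rot: [0.999, -0.055, 0.0, 0.0]
force: [0.6, 0.3, -1.2]
finger_gap: 0.274
gripper_force: 41.0
```

```bash
python3 -m crank '[{"dp":[0,0,0.001],"delta_rot":[0,0,0],"fingers":-1},{"dp":[0,0,0],"delta_rot":[0,0,0],"fingers":-0.2},{"dp":[0,0,0],"delta_rot":[0,0,0],"fingers":-0.2},{"dp":[0,0,0],"delta_rot":[0,0,0],"fingers":-0.2},{"dp":[0,0,-0.02],"delta_rot":[0,0,0],"fingers":-0.2},{"dp":[0,0,-0.04],"delta_rot":[0,0,0],"fingers":-0.2},{"dp":[0,0,-0.06],"delta_rot":[0,0,0],"fingers":0},{"dp":[0,0,-0.06],"delta_rot":[0,0,0],"fingers":0.2},{"dp":[0,0,-0.06],"delta_rot":[0,0,0],"fingers":0.2},{"dp":[0,0,0],"delta_rot":[0,0,0],"fingers":0.2}]'
python3 - <<'E'
from near import *
im,d,W,m=cloud("wrist")
carrier(W,(1,2,3,5,6),(.5347,-.0312,-.109))
go((.4625,-.286,.25),-.109)
E
```

```text
t: 6.63
tcp_pos: [0.5165, -0.0277, 0.2541]
tool_rot: [0.998, -0.054, 0.006, 0.001]
force: [-0.1, 0.0, -0.5]
finger_gap: 0.595
gripper_force: 0.0
1 640 [0.5187 0.0225] [0.0233 0.0235 0.0058] 0.0883
2 637 [ 0.5137 -0.0284] [0.0239 0.0232 0.0049] 0.088
3 633 [ 0.5072 -0.0805] [0.0239 0.0239 0.0058] 0.0884
5 715 [ 0.5566 -0.0338] [0.0236 0.0235 0.0058] 0.0886
6 723 [ 0.5508 -0.0854] [0.0236 0.0235 0.0056] 0.0884
[ 0.5349 -0.0313 -0.1128] res mm [ 0.2  0.3 -0.6 -0.4  0.   0.1  0.2  0.1  0.1 -0.1]
 pocket 2 [ 0.5131 -0.0288]
 pocket 4 [0.5627 0.0179]
tcp [ 0.5154 -0.0275  0.2518] yaw -0.1091 dp units [-0.0489  0.5255  0.004 ] mm [-24.5 262.7   2. ] rot z units -0.0
```

```bash
python3 -m crank '[{"dp":[-0.006,0.066,0],"delta_rot":[0,0,0],"fingers":0.2},{"dp":[-0.006,0.066,0],"delta_rot":[0,0,0],"fingers":0.2},{"dp":[-0.006,0.066,0],"delta_rot":[0,0,0],"fingers":0.2},{"dp":[-0.006,0.066,0],"delta_rot":[0,0,0],"fingers":0.2},{"dp":[-0.006,0.066,0],"delta_rot":[0,0,0],"fingers":0.2},{"dp":[-0.006,0.066,0],"delta_rot":[0,0,0],"fingers":0.2},{"dp":[-0.006,0.066,0],"delta_rot":[0,0,0],"fingers":0.2},{"dp":[-0.006,0.066,0],"delta_rot":[0,0,0],"fingers":0.2},{"dp":[0,0,0],"delta_rot":[0,0,0],"fingers":0.2},{"dp":[0,0,0],"delta_rot":[0,0,0],"fingers":0.2}]'
python3 - <<'E'
from near import *
im,d,W,m=cloud("wrist");P=W.reshape(-1,3)
c=(.4625,-.2875)
T=P[(np.hypot(P[:,0]-c[0],P[:,1]-c[1])<.022)&(P[:,2]>.073)&(P[:,2]<.084)]
print("E",len(T),((T.min(0)+T.max(0))/2).round(4),(np.ptp(T,axis=0)).round(4))
go((.4622,-.287,.1184),-.109)
E
```

```text
t: 7.52
tcp_pos: [0.4602, -0.2883, 0.2472]
tool_rot: [0.998, -0.056, -0.001, -0.001]
force: [-1.7, 0.8, -0.1]
finger_gap: 0.601
gripper_force: 0.0
E 644 [ 0.4629 -0.288   0.077 ] [0.0232 0.0235 0.0078]
tcp [ 0.4602 -0.2868  0.2471] yaw -0.111 dp units [0.0046 0.0006 0.2574] mm [  2.3   0.3 128.7] rot z units -0.0003
```

```bash
python3 -m crank '[{"dp":[0.004,0,0.05],"delta_rot":[0,0,0],"fingers":0.2},{"dp":[0,0,0.05],"delta_rot":[0,0,0],"fingers":0.2},{"dp":[0,0,0.05],"delta_rot":[0,0,0],"fingers":0.2},{"dp":[0,0,0.05],"delta_rot":[0,0,0],"fingers":0.2},{"dp":[0,0,0.04],"delta_rot":[0,0,0],"fingers":0.2},{"dp":[0,0,0.0174],"delta_rot":[0,0,0],"fingers":0.2},{"dp":[0,0,0],"delta_rot":[0,0,0],"fingers":-1},{"dp":[0,0,0],"delta_rot":[0,0,0],"fingers":-1},{"dp":[0,0,0],"delta_rot":[0,0,0],"fingers":-1},{"dp":[0,0,0],"delta_rot":[0,0,0],"fingers":-1},{"dp":[0,0,0],"delta_rot":[0,0,0],"fingers":-1},{"dp":[0,0,0],"delta_rot":[0,0,0],"fingers":-1}]' 40
python3 -c "
from h import *
go((.5622,.0194,.25),-.109)"
```

```text
t: 8.57
tcp_pos: [0.4634, -0.2874, 0.1202]
tool_rot: [0.999, -0.055, 0.001, 0.001]
force: [-0.0, 0.7, -0.5]
finger_gap: 0.274
gripper_force: 39.5
tcp [ 0.4634 -0.2874  0.1202] yaw -0.1092 dp units [ 0.13   -0.6312 -0.26  ] mm [  65.  -315.6 -130. ] rot z units -0.0
```

```bash
python3 -m crank '[{"dp":[0,0,-0.065],"delta_rot":[0,0,0],"fingers":-1},{"dp":[0,0,-0.065],"delta_rot":[0,0,0],"fingers":-1},{"dp":[0,0,-0.065],"delta_rot":[0,0,0],"fingers":-1},{"dp":[0,0,-0.065],"delta_rot":[0,0,0],"fingers":-1},{"dp":[0.013,-0.063,0],"delta_rot":[0,0,0],"fingers":-1},{"dp":[0.013,-0.063,0],"delta_rot":[0,0,0],"fingers":-1},{"dp":[0.013,-0.063,0],"delta_rot":[0,0,0],"fingers":-1},{"dp":[0.013,-0.063,0],"delta_rot":[0,0,0],"fingers":-1},{"dp":[0.013,-0.063,0],"delta_rot":[0,0,0],"fingers":-1},{"dp":[0.013,-0.063,0],"delta_rot":[0,0,0],"fingers":-1},{"dp":[0.013,-0.063,0],"delta_rot":[0,0,0],"fingers":-1},{"dp":[0.013,-0.063,0],"delta_rot":[0,0,0],"fingers":-1}]'
python3 -m crank '[{"dp":[0.013,-0.063,0],"delta_rot":[0,0,0],"fingers":-1},{"dp":[0.013,-0.063,0],"delta_rot":[0,0,0],"fingers":-1},{"dp":[0,0,0.035],"delta_rot":[0,0,0],"fingers":-1},{"dp":[0,0,0.035],"delta_rot":[0,0,0],"fingers":-1},{"dp":[0,0,0],"delta_rot":[0,0,0],"fingers":-1},{"dp":[0,0,0],"delta_rot":[0,0,0],"fingers":-1}]'
python3 - <<'E'
from near import *
im,d,W,m=cloud("wrist")
carrier(W,(1,2,3,5,6),(.5347,-.0312,-.109)); held(W,(.5622,.0175))
go((.5622,.0194,.172),-.109)
E
```

```text
t: 9.57
tcp_pos: [0.5423, -0.0408, 0.2498]
tool_rot: [0.999, -0.055, 0.0, 0.0]
force: [0.3, -0.2, -1.2]
finger_gap: 0.269
gripper_force: 39.6
t: 10.07
tcp_pos: [0.5613, 0.0191, 0.2139]
tool_rot: [0.999, -0.054, -0.001, -0.0]
force: [0.7, 0.1, -0.4]
finger_gap: 0.269
gripper_force: 39.6
2 585 [ 0.5142 -0.0298] [0.0234 0.0194 0.005 ] 0.0879
3 798 [ 0.5075 -0.0802] [0.024  0.0237 0.0057] 0.0883
5 904 [ 0.5567 -0.0337] [0.0238 0.0237 0.0057] 0.0885
6 926 [ 0.551  -0.0849] [0.0237 0.0237 0.0058] 0.0883
[ 0.5353 -0.0313 -0.1122] res mm [-0.8  1.   0.  -0.3  0.5 -0.1  0.3 -0.6]
 pocket 2 [ 0.5134 -0.0289]
 pocket 4 [0.5629 0.0179]
held 0.0 577 [0.56002224 0.01751401] 0.00017574023342163605
held 0.036 787 [0.5603444  0.01754963] 0.0013983863929252678
tcp [0.562  0.0187 0.2147] yaw -0.1096 dp units [ 0.0003 -0.0014  0.0854] mm [ 0.2 -0.7 42.7] rot z units -0.0001
```

```bash
python3 -m crank '[{"dp":[0.0045,-0.0013,0.04],"delta_rot":[0,0,0],"fingers":-1},{"dp":[0,0,0.04],"delta_rot":[0,0,0],"fingers":-1},{"dp":[0,0,0],"delta_rot":[0,0,0],"fingers":-1},{"dp":[0,0,0],"delta_rot":[0,0,0],"fingers":-1}]'
python3 - <<'E'
from near import *
im,d,W,m=cloud("wrist")
carrier(W,(3,5,6),(.5347,-.0312,-.109)); held(W,(.5622,.0175))
E
```

```text
t: 10.45
tcp_pos: [0.5641, 0.0188, 0.1747]
tool_rot: [0.998, -0.055, -0.0, -0.0]
force: [1.0, -0.2, -0.1]
finger_gap: 0.271
gripper_force: 39.6
3 804 [ 0.5087 -0.0804] [0.0214 0.0236 0.0057] 0.0882
5 1314 [ 0.5566 -0.0336] [0.0239 0.0235 0.0056] 0.0885
6 1363 [ 0.551  -0.0851] [0.0242 0.0237 0.0059] 0.0883
[ 0.535  -0.0311 -0.1029] res mm [-0.9 -0.3  0.3  0.2  0.6  0. ]
 pocket 2 [ 0.5131 -0.0289]
 pocket 4 [0.5623 0.0183]
held 0.0 577 [0.5630414  0.01721823] 0.00016315318932336797
held 0.036 781 [0.56327907 0.01720569] 0.0011947857209475097
```

```bash
python3 -m crank '[{"dp":[-0.0014,-0.0015,0],"delta_rot":[0,0,0],"fingers":-1},{"dp":[0,0,0],"delta_rot":[0,0,0],"fingers":-1},{"dp":[0,0,0.008],"delta_rot":[0,0,0],"fingers":-1},{"dp":[0,0,0.008],"delta_rot":[0,0,0],"fingers":-1},{"dp":[0,0,0.008],"delta_rot":[0,0,0],"fingers":-1},{"dp":[0,0,0.008],"delta_rot":[0,0,0],"fingers":-1},{"dp":[0,0,0.008],"delta_rot":[0,0,0],"fingers":-1},{"dp":[0,0,0.006],"delta_rot":[0,0,0],"fingers":-1},{"dp":[0,0,0],"delta_rot":[0,0,0],"fingers":-1}]'
python3 - <<'E'
from near import *
im,d,W,m=cloud("wrist")
carrier(W,(3,5,6),(.5347,-.0312,-.109)); held(W,(.5622,.0175))
E
```

```text
t: 11.25
tcp_pos: [0.5632, 0.0202, 0.1503]
tool_rot: [0.999, -0.055, -0.001, -0.0]
force: [0.1, -0.2, -0.7]
finger_gap: 0.272
gripper_force: 39.6
3 650 [ 0.5108 -0.082 ] [0.0183 0.0199 0.0058] 0.0883
5 1681 [ 0.5573 -0.0335] [0.0226 0.0233 0.0054] 0.0885
6 1841 [ 0.5506 -0.0849] [0.0243 0.0244 0.0058] 0.0882
[ 0.5352 -0.0316 -0.0845] res mm [-1.9  0.4 -0.2 -0.   2.1 -0.4]
 pocket 2 [ 0.5133 -0.0298]
 pocket 4 [0.5615 0.0183]
held 0.0 84 [0.56200862 0.01862416] 0.00020702575917575373
held 0.036 758 [0.56228515 0.01855634] 0.0012028246439963004
```

Well centred and already in the mouth with no force. I go home (TCP about .1295) and release.

```bash
python3 -m crank '[{"dp":[0,0.0008,0.008],"delta_rot":[0,0,0],"fingers":-1},{"dp":[0,0,0.008],"delta_rot":[0,0,0],"fingers":-1},{"dp":[0,0,0.008],"delta_rot":[0,0,0],"fingers":-1},{"dp":[0,0,0.008],"delta_rot":[0,0,0],"fingers":-1},{"dp":[0,0,0.006],"delta_rot":[0,0,0],"fingers":-1},{"dp":[0,0,0.002],"delta_rot":[0,0,0],"fingers":-1},{"dp":[0,0,0.001],"delta_rot":[0,0,0],"fingers":-1},{"dp":[0,0,0],"delta_rot":[0,0,0],"fingers":-1}]'
```

```text
t: 11.97
tcp_pos: [0.5636, 0.0198, 0.1307]
tool_rot: [0.999, -0.055, -0.0, -0.0]
force: [0.5, 0.4, -1.2]
finger_gap: 0.271
gripper_force: 39.6
```

```bash
python3 -m crank '[{"dp":[0,0,0.002],"delta_rot":[0,0,0],"fingers":-1},{"dp":[0,0,0],"delta_rot":[0,0,0],"fingers":-0.2},{"dp":[0,0,0],"delta_rot":[0,0,0],"fingers":-0.2},{"dp":[0,0,0],"delta_rot":[0,0,0],"fingers":-0.2},{"dp":[0,0,-0.02],"delta_rot":[0,0,0],"fingers":-0.2},{"dp":[0,0,-0.04],"delta_rot":[0,0,0],"fingers":-0.2},{"dp":[0,0,-0.06],"delta_rot":[0,0,0],"fingers":-0.2},{"dp":[0,0,-0.06],"delta_rot":[0,0,0],"fingers":-0.2},{"dp":[-0.05,0.02,-0.06],"delta_rot":[0,0,0],"fingers":-0.2},{"dp":[-0.05,0.02,0],"delta_rot":[0,0,0],"fingers":-0.2},{"dp":[-0.05,0.02,0],"delta_rot":[0,0,0],"fingers":-0.2},{"dp":[0,0,0],"delta_rot":[0,0,0],"fingers":-0.2}]'
python3 - <<'E'
from near import *
im,d,W,m=cloud("wrist")
carrier(W,(1,2,3,4,5,6),(.5347,-.0312,-.109))
go((.4535,-.02,.24),1.462)
E
```

```text
t: 12.97
tcp_pos: [0.4802, -0.0016, 0.2507]
tool_rot: [0.998, -0.055, -0.003, -0.0]
force: [-0.2, -0.4, 0.0]
finger_gap: 0.397
gripper_force: 0.0
1 739 [0.5184 0.0226] [0.0236 0.0233 0.0056] 0.0883
2 740 [ 0.514  -0.0284] [0.0234 0.0233 0.0053] 0.088
3 755 [ 0.5071 -0.0805] [0.0235 0.0242 0.0058] 0.0884
4 860 [0.5632 0.0179] [0.0233 0.0233 0.0052] 0.0882
5 853 [ 0.5566 -0.0336] [0.0231 0.0233 0.0052] 0.0887
6 885 [ 0.5508 -0.0852] [0.0235 0.0235 0.0056] 0.0883
[ 0.535  -0.0312 -0.1133] res mm [ 0.7  0.3 -0.8 -0.3  0.1  0.2 -0.4  0.1  0.3 -0.1  0.2 -0.2]
 pocket 2 [ 0.5132 -0.0287]
 pocket 4 [0.5628 0.018 ]
tcp [ 0.4831 -0.0018  0.2508] yaw -0.1103 dp units [-0.0549  0.0427  0.0217] mm [-27.4  21.3  10.8] rot z units -0.2502
```

```bash
python3 -m crank '[{"dp":[-0.025,0.0223,0],"delta_rot":[0,0,-0.018],"fingers":-0.2},{"dp":[-0.025,0.0223,0],"delta_rot":[0,0,0],"fingers":-0.2},{"dp":[0,0,0],"delta_rot":[0,0,-0.018],"fingers":-0.2},{"dp":[0,0,0],"delta_rot":[0,0,-0.018],"fingers":-0.2},{"dp":[0,0,0],"delta_rot":[0,0,-0.018],"fingers":-0.2},{"dp":[0,0,0],"delta_rot":[0,0,-0.018],"fingers":-0.2},{"dp":[0,0,0],"delta_rot":[0,0,-0.018],"fingers":-0.2},{"dp":[0,0,0],"delta_rot":[0,0,-0.018],"fingers":-0.2},{"dp":[0,0,0],"delta_rot":[0,0,-0.018],"fingers":-0.2},{"dp":[0,0,0],"delta_rot":[0,0,-0.018],"fingers":-0.2},{"dp":[0,0,0],"delta_rot":[0,0,-0.018],"fingers":-0.2},{"dp":[0,0,0],"delta_rot":[0,0,-0.018],"fingers":-0.2}]'
python3 -m crank '[{"dp":[0,0,0],"delta_rot":[0,0,-0.018],"fingers":-0.2},{"dp":[0,0,0],"delta_rot":[0,0,-0.018],"fingers":-0.2},{"dp":[0,0,0],"delta_rot":[0,0,-0.016],"fingers":-0.2},{"dp":[0,0,0],"delta_rot":[0,0,0],"fingers":-0.2},{"dp":[0,0,0],"delta_rot":[0,0,0],"fingers":-0.2}]'
cat > grip.py <<'E'
from h import *
def grip(W,im,c0=(.455,-.021),psi=-.11):
    e=np.array([np.cos(psi),np.sin(psi)]);f=np.array([-e[1],e[0]])
    P=W.reshape(-1,3);q=P[:,:2]-np.array(c0);a,b=q@e,q@f
    m=(abs(a)<.022)&(abs(b)<.09)&(P[:,2]>.055)&(P[:,2]<.085)
    I=im.reshape(-1,3).astype(int); br=m&(I[:,0]-I[:,2]>25)
    print("all",m.sum(),"brown",br.sum())
    for t,k in(("all",m),("brown",br)):
        if k.sum()>30:
            A,B,Z=a[k],b[k],P[k,2]
            print(t,"across",A.min().round(4),A.max().round(4),np.median(A).round(4),"along",np.percentile(B,[1,50,99]).round(4),"ztop",np.percentile(Z,98).round(4),"slope",np.polyfit(B,A,1).round(4))
E
python3 - <<'E'
from grip import *
im,d,W,m=cloud("wrist"); cv2.imwrite("pics/w4.png",im[...,::-1])
grip(W,im)
im,d,W,m=cloud("scene");grip(W,im)
go((.455,-.021,.122),1.460)
E
```

```text
t: 14.02
tcp_pos: [0.4611, -0.0229, 0.2503]
tool_rot: [0.842, 0.54, 0.001, 0.001]
force: [1.1, -0.3, 0.2]
finger_gap: 0.398
gripper_force: 0.0
t: 14.43
tcp_pos: [0.4607, -0.0229, 0.2501]
tool_rot: [0.745, 0.667, 0.0, 0.001]
force: [-0.0, 0.8, 0.5]
finger_gap: 0.397
gripper_force: 0.0
all 2906 brown 1672
all across -0.0079 0.01 0.0011 along [-0.0847  0.0082  0.0873] ztop 0.0788 slope [0.0005 0.0011]
brown across -0.0067 0.0075 0.0007 along [-0.0482  0.0021  0.0474] ztop 0.0789 slope [0.0066 0.0007]
all 580 brown 459
all across -0.0085 0.0086 -0.002 along [-0.0836  0.0103  0.087 ] ztop 0.0785 slope [ 0.004  -0.0018]
brown across -0.0085 0.0086 -0.0034 along [-0.0466  0.0077  0.0518] ztop 0.0786 slope [ 0.007  -0.0024]
tcp [ 0.4603 -0.0228  0.25  ] yaw 1.4598 dp units [ 0.0025 -0.0111  0.256 ] mm [  1.3  -5.5 128. ] rot z units -0.0
```

View pics/w4.png

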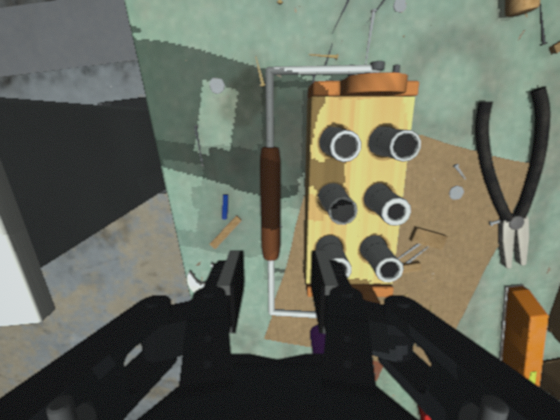

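The grip bar runs from (269,148) to (269,260) and lies at (.455,-.021), z .068, matching the description. All six sockets are in. I descend onto it with a narrow opening.

```bash
python3 -m crank '[{"dp":[0.0025,-0.0111,0],"delta_rot":[0,0,0],"fingers":-0.2},{"dp":[0,0,0.04],"delta_rot":[0,0,0],"fingers":-0.2},{"dp":[0,0,0.04],"delta_rot":[0,0,0],"fingers":-0.2},{"dp":[0,0,0.04],"delta_rot":[0,0,0],"fingers":-0.2},{"dp":[0,0,0.02],"delta_rot":[0,0,0],"fingers":-0.2},{"dp":[0,0,0],"delta_rot":[0,0,0],"fingers":-0.2},{"dp":[0,0,0],"delta_rot":[0,0,0],"fingers":-0.2}]'
python3 - <<'E'
from grip import *
im,d,W,m=cloud("wrist"); cv2.imwrite("pics/w5.png",im[...,::-1])
grip(W,im)
go((.455,-.021,.122),1.460)
E
```

```text
t: 15.12
tcp_pos: [0.4539, -0.0208, 0.1795]
tool_rot: [0.745, 0.667, -0.0, -0.001]
force: [0.1, 0.8, 0.4]
finger_gap: 0.397
gripper_force: 0.0
all 5201 brown 3270
all across -0.0081 0.0099 0.0009 along [-0.0842  0.0109  0.0875] ztop 0.0787 slope [-0.0006  0.0009]
brown across -0.007 0.0082 0.0005 along [-0.0482  0.0052  0.0477] ztop 0.0788 slope [0.0045 0.0005]
tcp [ 0.4544 -0.021   0.1801] yaw 1.4611 dp units [0.     0.0012 0.1162] mm [ 0.   0.6 58.1] rot z units 0.0002
```

View pics/w5.png

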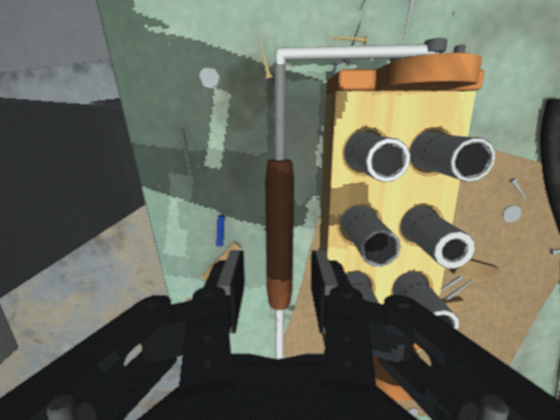

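The bar at (280,235) sits centrally between the fingers, at (230,290) and (325,290). Down and close.

```bash
python3 -m crank '[{"dp":[0,0.001,0.03],"delta_rot":[0,0,0],"fingers":-0.2},{"dp":[0,0,0.03],"delta_rot":[0,0,0],"fingers":-0.2},{"dp":[0,0,0.03],"delta_rot":[0,0,0],"fingers":-0.2},{"dp":[0,0,0.02],"delta_rot":[0,0,0],"fingers":-0.2},{"dp":[0,0,0.005],"delta_rot":[0,0,0],"fingers":-0.2},{"dp":[0,0,0],"delta_rot":[0,0,0],"fingers":-0.2}]'
python3 -m crank '[{"dp":[0,0,0],"delta_rot":[0,0,0],"fingers":-1},{"dp":[0,0,0],"delta_rot":[0,0,0],"fingers":-1},{"dp":[0,0,0],"delta_rot":[0,0,0],"fingers":-1},{"dp":[0,0,0],"delta_rot":[0,0,0],"fingers":-1},{"dp":[0,0,0],"delta_rot":[0,0,0],"fingers":-1}]' 80
python3 -c "
from h import *
go((.5345,-.0297,.21),1.460)"
```

```text
t: 15.67
tcp_pos: [0.4551, -0.0211, 0.1226]
tool_rot: [0.745, 0.667, 0.0, 0.0]
force: [-0.2, -0.6, 0.5]
finger_gap: 0.4
gripper_force: 0.0
t: 16.08
tcp_pos: [0.4552, -0.0211, 0.1233]
tool_rot: [0.745, 0.667, 0.0, 0.001]
force: [-1.7, 0.4, 7.1]
finger_gap: 0.184
gripper_force: 78.2
tcp [ 0.4552 -0.0211  0.1233] yaw 1.4617 dp units [ 0.0002  0.1598 -0.1731] mm [  0.1  79.9 -86.5] rot z units 0.0003
```

```bash
python3 -c "
import numpy as np
t=np.radians(np.linspace(-5.74,90,25));x=-.08*np.cos(t);z=.08*np.sin(t)
print(np.c_[np.diff(x),-np.diff(z)].__truediv__(.5).round(4).tolist())"
```

```text
[[-0.0007, -0.0111], [0.0, -0.0111], [0.0008, -0.0111], [0.0016, -0.011], [0.0024, -0.0109], [0.0031, -0.0107], [0.0038, -0.0105], [0.0046, -0.0102], [0.0053, -0.0098], [0.0059, -0.0094], [0.0066, -0.009], [0.0072, -0.0085], [0.0078, -0.008], [0.0083, -0.0074], [0.0088, -0.0068], [0.0092, -0.0062], [0.0097, -0.0056], [0.01, -0.0049], [0.0103, -0.0042], [0.0106, -0.0034], [0.0108, -0.0027], [0.011, -0.0019], [0.0111, -0.0012], [0.0111, -0.0004]]
```

```bash
python3 -m crank '[{"dp":[0,-0.0007,-0.0111],"delta_rot":[0,0,0],"fingers":-1},{"dp":[0,0,-0.0111],"delta_rot":[0,0,0],"fingers":-1},{"dp":[0,0.0008,-0.0111],"delta_rot":[0,0,0],"fingers":-1},{"dp":[0,0.0016,-0.011],"delta_rot":[0,0,0],"fingers":-1},{"dp":[0,0.0024,-0.0109],"delta_rot":[0,0,0],"fingers":-1},{"dp":[0,0.0031,-0.0107],"delta_rot":[0,0,0],"fingers":-1}]'
```

```text
t: 16.58
tcp_pos: [0.4586, -0.0215, 0.1559]
tool_rot: [0.745, 0.667, 0.0, 0.0]
force: [0.5, -0.7, -2.0]
finger_gap: 0.183
gripper_force: 78.2
```

Force stays small and the handle is rising freely. I continue the arc.

```bash
python3 -m crank '[{"dp":[0,0.0038,-0.0105],"delta_rot":[0,0,0],"fingers":-1},{"dp":[0,0.0046,-0.0102],"delta_rot":[0,0,0],"fingers":-1},{"dp":[0,0.0053,-0.0098],"delta_rot":[0,0,0],"fingers":-1},{"dp":[0,0.0059,-0.0094],"delta_rot":[0,0,0],"fingers":-1},{"dp":[0,0.0066,-0.009],"delta_rot":[0,0,0],"fingers":-1},{"dp":[0,0.0072,-0.0085],"delta_rot":[0,0,0],"fingers":-1},{"dp":[0,0.0078,-0.008],"delta_rot":[0,0,0],"fingers":-1},{"dp":[0,0.0083,-0.0074],"delta_rot":[0,0,0],"fingers":-1}]'
```

```text
t: 17.25
tcp_pos: [0.4826, -0.0241, 0.192]
tool_rot: [0.745, 0.668, -0.001, -0.001]
force: [-1.4, -1.8, 0.9]
finger_gap: 0.183
gripper_force: 78.4
```

```bash
python3 -m crank '[{"dp":[0,0.0088,-0.0068],"delta_rot":[0,0,0],"fingers":-1},{"dp":[0,0.0092,-0.0062],"delta_rot":[0,0,0],"fingers":-1},{"dp":[0,0.0097,-0.0056],"delta_rot":[0,0,0],"fingers":-1},{"dp":[0,0.01,-0.0049],"delta_rot":[0,0,0],"fingers":-1},{"dp":[0,0.0103,-0.0042],"delta_rot":[0,0,0],"fingers":-1},{"dp":[0,0.0106,-0.0034],"delta_rot":[0,0,0],"fingers":-1}]'
```

```text
t: 17.75
tcp_pos: [0.5128, -0.0275, 0.2083]
tool_rot: [0.745, 0.668, 0.0, 0.0]
force: [-3.1, -1.4, 6.7]
finger_gap: 0.182
gripper_force: 78.8
```

```bash
python3 -m crank '[{"dp":[0,0.0108,-0.0035],"delta_rot":[0,0,0],"fingers":-1},{"dp":[0,0.011,-0.0028],"delta_rot":[0,0,0],"fingers":-1},{"dp":[0,0.0111,-0.0018],"delta_rot":[0,0,0],"fingers":-1},{"dp":[0,0.0105,-0.001],"delta_rot":[0,0,0],"fingers":-1},{"dp":[0,0,0],"delta_rot":[0,0,0],"fingers":-1}]'
python3 - <<'E'
from h import *
im,d,W,m=cloud("scene"); im2,*_=cloud("side")
o=np.hstack([cv2.resize(im[130:330,150:400],(400,320)),cv2.resize(im2[120:280,180:380],(400,320))])
cv2.imwrite("pics/up.png",o[...,::-1])
E
```

```text
t: 18.17
tcp_pos: [0.5351, -0.0299, 0.2115]
tool_rot: [0.745, 0.667, 0.0, 0.001]
force: [0.4, -2.1, 0.2]
finger_gap: 0.182
gripper_force: 78.5
```

View pics/up.png

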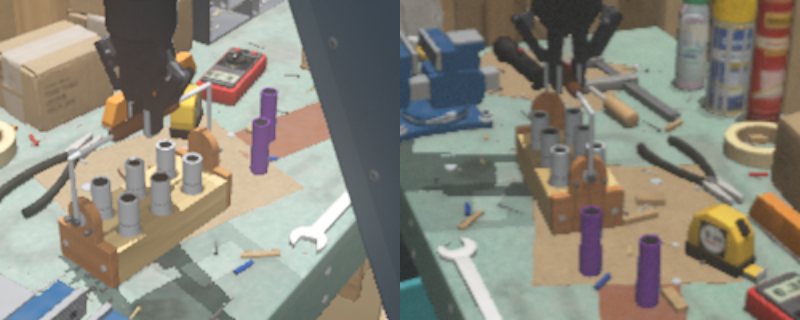

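The handle stands upright in the jaws, with six sockets in the carrier (left panel, around (150,185)). Now I lift gently.

```bash
python3 -m crank '[{"dp":[0,0,0],"delta_rot":[0,0,0],"fingers":-1},{"dp":[0,0,-0.003],"delta_rot":[0,0,0],"fingers":-1},{"dp":[0,0,-0.004],"delta_rot":[0,0,0],"fingers":-1},{"dp":[0,0,-0.005],"delta_rot":[0,0,0],"fingers":-1},{"dp":[0,0,-0.006],"delta_rot":[0,0,0],"fingers":-1},{"dp":[0,0,-0.008],"delta_rot":[0,0,0],"fingers":-1},{"dp":[0,0,-0.01],"delta_rot":[0,0,0],"fingers":-1},{"dp":[0,0,-0.01],"delta_rot":[0,0,0],"fingers":-1},{"dp":[0,0,-0.008],"delta_rot":[0,0,0],"fingers":-1},{"dp":[0,0,-0.006],"delta_rot":[0,0,0],"fingers":-1},{"dp":[0,0,-0.003],"delta_rot":[0,0,0],"fingers":-1},{"dp":[0,0,0],"delta_rot":[0,0,0],"fingers":-1}]' 100
cat > lev.py <<'E'
from h import *
P=[];N=("scene","side")
for n in N:
    im,d,W,m=cloud(n);z=manip.sense()["tcp_pos"][2]
    Q=W.reshape(-1,3); q=Q[:,:2]-np.array([.534,-.03]);e=np.array([.994,-.11]);f=np.array([.11,.994]);a,b=q@e,q@f
    off=z-.2115
    k=(abs(a)<.04)&(abs(b)<.076)&(abs(Q[:,2]-off-.045)<.012)
    A=np.c_[a[k],b[k],np.ones(k.sum())]
    w=least_squares(lambda v:A@v-Q[k,2],(0,0,off+.045),loss="soft_l1",f_scale=.001).x
    print(n,k.sum(),"tilt deg (x,y)",np.degrees(w[:2]).round(1),"block top z",w[2].round(4),"=> clearance",(w[2]-.045).round(4))
s=manip.sense();print(s["force"].round(1),s["ft_torque"].round(2))
E
python3 lev.py
```

```text
t: 19.27
tcp_pos: [0.5339, -0.0297, 0.2438]
tool_rot: [0.745, 0.667, 0.0, 0.0]
force: [0.2, -0.0, -8.5]
finger_gap: 0.17
gripper_force: 97.7
scene 1168 tilt deg (x,y) [0.1 0.1] block top z 0.0782 => clearance 0.0332
side 232 tilt deg (x,y) [-0.3 -0. ] block top z 0.0799 => clearance 0.0349
[ 0.1 -0.6 -8.5] [-0.03  0.02 -0.05]
```

```bash
python3 -m crank '[{"dp":[0,0,-0.006],"delta_rot":[0,0,0],"fingers":-1},{"dp":[0,0,-0.012],"delta_rot":[0,0,0],"fingers":-1},{"dp":[0,0,-0.018],"delta_rot":[0,0,0],"fingers":-1},{"dp":[0,0,-0.022],"delta_rot":[0,0,0],"fingers":-1},{"dp":[0,0,-0.024],"delta_rot":[0,0,0],"fingers":-1},{"dp":[0,0,-0.024],"delta_rot":[0,0,0],"fingers":-1},{"dp":[0,0,-0.022],"delta_rot":[0,0,0],"fingers":-1},{"dp":[0,0,-0.018],"delta_rot":[0,0,0],"fingers":-1},{"dp":[0,0,-0.014],"delta_rot":[0,0,0],"fingers":-1},{"dp":[0,0,-0.009],"delta_rot":[0,0,0],"fingers":-1},{"dp":[0,0,-0.004],"delta_rot":[0,0,0],"fingers":-1},{"dp":[0,0,0],"delta_rot":[0,0,0],"fingers":-1}]'
python3 -m crank '[{"dp":[0,0,0],"delta_rot":[0,0,0],"fingers":-1},{"dp":[0,0,0],"delta_rot":[0,0,0],"fingers":-1},{"dp":[0,0,0],"delta_rot":[0,0,0],"fingers":-1},{"dp":[0,0,0],"delta_rot":[0,0,0],"fingers":-1},{"dp":[0,0,0],"delta_rot":[0,0,0],"fingers":-1},{"dp":[0,0,0],"delta_rot":[0,0,0],"fingers":-1},{"dp":[0,0,0],"delta_rot":[0,0,0],"fingers":-1},{"dp":[0,0,0],"delta_rot":[0,0,0],"fingers":-1},{"dp":[0,0,0],"delta_rot":[0,0,0],"fingers":-1},{"dp":[0,0,0],"delta_rot":[0,0,0],"fingers":-1},{"dp":[0,0,0],"delta_rot":[0,0,0],"fingers":-1},{"dp":[0,0,0],"delta_rot":[0,0,0],"fingers":-1}]'
python3 lev.py
```

```text
t: 20.37
tcp_pos: [0.5337, -0.0297, 0.3301]
tool_rot: [0.745, 0.667, 0.0, 0.0]
force: [0.4, -0.4, -8.7]
finger_gap: 0.175
gripper_force: 97.8
t: 21.37
tcp_pos: [0.5337, -0.0297, 0.3298]
tool_rot: [0.745, 0.667, 0.0, 0.0]
force: [0.6, -0.9, -8.6]
finger_gap: 0.178
gripper_force: 97.8
scene 1131 tilt deg (x,y) [-0.6  0.1] block top z 0.1641 => clearance 0.1191
side 204 tilt deg (x,y) [-0.4  0.1] block top z 0.1666 => clearance 0.1216
[ 0.7  0.8 -9. ] [-0.03  0.04  0.07]
```

Level, still and 12 cm clear, so I hand in.

```bash
python3 -c "
from station import manip
print(manip.sign_off())"
```

```text
the job is handed in; nothing more can be done
None
```

The job is handed in: sockets e and f are home in pockets 4 and 2, the other four still in theirs, and the arm is holding the full carrier by its grip, level within 1° and about 12 cm clear of the bench.

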